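# Hold a tube block against the mixer's sprung stop

## Robot

A 6-joint arm with a two-finger parallel gripper is mounted at the origin on a cart in front of the work surface, level with it; the furniture and walls round the work are solid. World frame = base frame: x ahead of the robot, y to its left, z up, the work surface at z = 0. Lengths are in mm, angles in rad, forces in N, time in s.
With the tool pointing down it reaches from about 275 to 750 mm from the base axis. Payload 10.2 kg.
Tool frame: the origin (TCP) lies at the very end of the fingers, on their centre line; the grasp point (between the pads) lies 19 mm behind it (ctrl.hold_point_z is the distance from the TCP to the grasp point, in mm); z points along the fingers, y is the direction in which the jaws open and shut (so a half turn about z gives the same grasp; the last joint's range is limited). The gripper opens to 85 mm and grips with 20 to 120 N. Pads are 22 mm wide; open, the fingers measure 114 mm over their backs; the gripper's body (76 mm by 85 mm) begins 54 mm behind the grasp point. The pads swing forward as they close: fully open they stand 13 mm farther back than shut.
Start: joints at [0.9, 0.313, 1.498, -0, 1.331, -0.223], TCP at [227.329, 473.236, 231.294] pointing down, gripper open.
Joint ranges: [-2.94, 2.94], [-0.97, 2.17], [0.19, 2.56], [-1.23, 4.37], [0.02, 3.11], [-2.88, 2.88]. Speed limits (rad/s): [2.39, 2.39, 3.01, 3.14, 3.14, 3.14].

## Interface

Orientations are given as a unit quaternion [w, x, y, z].
In Python, from rig import readout, cams, workorder, spotter, ctrl gives the robot as it stands.
- The arm moves only by the tool step_arm, never from a script. Its argument "plan" is text: rows parted by semicolons, each of 5 numbers parted by spaces: the shift along the tool's x, y, z in cm, then the turn about the tool's z in degrees, then the opening in per cent of the stroke, from 0 (shut) to 100 (fully open). In form: x y z twist gripper; .... A call has 1 to 10 rows; each row is the pose to reach, as a shift and turn from the pose commanded when the call began, along the tool's axes at that moment; what a row does not reach only later rows make up. A row lasts 1/10 s, in which the tool goes at most 50 mm and 8.59 degrees, less where a joint would pass 70% of its speed; a pose out of reach is approached as far as the arm can. A call with a gripper value outside its range is refused whole. The fingers move at their own pace and stop on an object; "grip_force" is the grip in N (left out, the last holds). Time passes only in rows, so rows that repeat a pose let the fingers close. It gives the time, the measured TCP pose, the force and the opening at its end, in the units of the state.
- readout.sense(): the state, without advancing time (a new reading comes with each control period).
- cams.capture(name): name is "side" or "top"; returns (picture, depth): 400x640x3 uint8, red, green, blue; 400x640 float32, mm along the optical axis (not along the pixel's ray), 0 where there is no reading.
- cams.camera_info(name): a dict with "vfov" (degrees; the focal length in pixels is half the picture's height over the tangent of half this angle, whatever the lens; pixels are square), "cx", "cy" (the principal point, pixels), "rvec" (rotation vector, rad) and "tvec" (3), from world to camera coordinates, as OpenCV has them. Camera axes: x right, y down, z forward; pixel columns grow to the right and rows downward; lengths in mm; the calibration is good to about 2 mm. A picture is of the moment at which its call begins. camera_info takes no time and is no camera call.
- workorder.finish_job(): hands the job in, once; it reports no verdict.
Trained networks look in the newest picture that a camera, given by its name, has taken for a name from the list of things; names that differ only in an ending like _2 or _b are one class to them, and where a whole thing is asked for, a point or a joint stands for the part that bears it (a point fixed in the world has none). Each returns a list of dicts, best first, with "conf" (0 to 1); they miss things now and then, are a little off and sometimes report something else, mostly with a low value. They report only what shows in the picture. A call takes as long as a camera call.
- spotter.regions_of(camera, target): "pixels" (400x640 bool, what is visible of it) and "extent" ([centre column, centre row, width, height] in pixels, round what is visible of it).
The state is a dict: "time_s": time; "joints": joint angles; "dq": joint speeds; "tau": joint torques, N m; "eef_pos": TCP position; "ee_rot": TCP orientation; "force": force on the tool from outside, world axes, zero at the start; "wrist_torque": the same for the moment, N m; "grip_width": opening from 0.0 (shut) to 1.0 (fully open).
Only numpy, scipy, OpenCV 4.12 (cv2) and the standard library are available. Lean on these libraries where they do the work, as an engineer would, in place of code of your own. Each camera call takes 0.05 s, during which the arm holds its last target. There are 200 camera calls.

## Task

Lift the taller tube block (the one with six wide holes) by its handle, stand it on the platform of the bench mixer and push one of its long side faces squarely against the middle of the sprung stop bar, steadily, until the bar has gone back about 15 mm, half of its travel; never drive the bar to its end. Finish while still holding the handle and pressing like that, because a colleague will now screw the block down. Leave the lower block and the other loose things where they are.

Things in the scene. Friction and masses are not known exactly. Their poses are not given: they have to be found in the camera images.
- tall_block: the aluminium tube block to be held: 60 mm (its x) x 90 mm (its y) x 55 mm tall, six blind 18 mm holes in its top, about 0.4 to 0.6 kg with its handle; the long side faces are those at its x = +-30 mm, either may go to the stop. Origin at the centre of its underside, z up. It starts standing on the worktop on one side of the mixer, the lower block on the other.
- tall_block_handle: its fixed steel handle: a flat bar 12 mm thick (along the block's x), 24 mm high, 84 mm long (along y), on two 8 mm posts at y = +-37 mm. Origin at the bar's centre, 89 mm above the block's underside, over its centre; 22 mm free under the bar. Axes as the block's. Pinch it across its 12 mm, firmly, near the middle: the stop pushes back lower down and would tip a loosely held block.
- low_block: a second aluminium block with the same kind of handle, 60 x 90 mm but only 35 mm tall (bar centre at 69 mm), with ten 9 mm holes; leave it alone. Origin at the centre of its underside.
- mixer: low white bench mixer, fixed: 200 mm (x) x 160 mm (y). Origin under its centre at worktop height; its flat aluminium platform is 40 mm above the origin, from x = -95 to +80 mm. Its +x axis points away from the robot, to the stop bar, and is the direction to push. The fence behind the stop bar fills x = 80 to 96 mm up to 92 mm high. Two hold-down screws 62 mm high and 16 mm thick stand at x = 20 mm, y = +-71 mm.
- stop_bar: the sprung dark steel stop bar, 12 x 64 x 30 mm, on two guide pins in the mixer's fence. Origin at the centre of its front face (the side towards the robot), axes as the mixer's; it moves with the bar. With the bar out it lies at x = 35 mm, y = 0, 76 mm above the mixer's origin, in the mixer's frame. The face is 64 mm wide, from 61 to 91 mm above the worktop.
- petri_0: closed petri dish, 63 mm across, 14 mm high, bystander; origin under its centre
- beaker_pp: plastic beaker, 64 mm across, 78 mm high, bystander; origin under its centre
- tape_roll: roll of tape lying flat, 68 mm across, 19 mm high, bystander; origin under its centre
- stop_slide (a joint): how far the sprung dark steel stop bar (12 x 64 x 30 mm) has been pushed back along the mixer's +x, in m: 0 out, 0.030 at the end of its travel. Its spring gives 0.4 N per mm, from 0 N when out (15 mm is 6 N), and pushes the block back if it is let go.

How it is judged (in metres and radians):
On the way, in this order (a step that is already met when the one before it is completed fails the run):
1. the tall block hangs from its handle in the fingers, clear of the worktop (contact force between the fingers and tall_block_handle above 1 N and height (world z) of tall_block above 0.042 m and contact force between tall_block and mixer below 0.1 N), for 0.2 s.
2. the tall block stands on the platform and is pressed squarely and steadily against the middle of the stop bar, the bar about half way back (contact force between the fingers and tall_block_handle above 1 N and value of joint stop_slide between 0.009 and 0.021 m and contact force between tall_block and stop_bar between 3 and 9.5 N and z of tall_block in the frame of mixer between 0.037 and 0.044 m and y of tall_block in the frame of mixer between -0.012 and 0.012 m and angle between the x axis of tall_block and the x axis of mixer, either way round below 0.09 rad and angle between tall_block's own z axis and vertical below 0.08 rad and linear speed of tall_block below 0.02 m/s), for 0.8 s.
At the end, for the whole second after the job is handed in: The fingers still hold the handle. The tall block stands upright on the mixer's platform (within 4 mm of it, tilted under 0.08 rad), square to the stop bar within 0.09 rad and centred on it within 12 mm, at rest, and presses the bar 9 to 21 mm back, with 3 to 9.5 N between block and bar (all of step 2); the arm keeps its last pose, push and grip.
It fails at once if the stop bar is driven to the end of its 30 mm travel (value of joint stop_slide above 0.0285 m).
It fails at once if the lower block or another loose bystander is shifted by more than 30 mm (distance of any of low_block, petri_0, beaker_pp, tape_roll from where it was at the start of the episode above 0.03 m).
It also fails if it takes over 45 s, if anything falls off the work surface, if the arm or the gripper's body presses on something with over 40 N, if the wrist force passes 120 N, or if a joint passes its speed limit or range.

## Working session

There is one attempt and no reset: what is moved stays moved. The work goes in short steps, Python scripts to look and compute and a tool call to move; the robot and the scene stay as the last step left them, time stands still between calls to the robot, and variables do not carry over. Pictures are saved under pics/ and viewed, about 8 in all and at most 12, crops included, and the job is handed in when it is done.

Besides the shell and the picture viewer there is one more tool, called after "Request:" by a JSON object that holds its "name" and its "arguments". step_arm: Moves the arm, as the interface text tells. Its arguments: {"type":"object","properties":{"plan":{"type":"string"},"grip_force":{"type":"number"}},"required":["plan"]}

```bash
mkdir -p pics; cat > h.py <<'E'
import numpy as np, cv2
from rig import readout, cams, workorder, spotter, ctrl
def cam(n):
    i=cams.camera_info(n); f=200/np.tan(np.radians(i['vfov'])/2)
    R=cv2.Rodrigues(np.array(i['rvec'],float))[0]; return f,i['cx'],i['cy'],R,np.array(i['tvec'],float).ravel()
def pts(n,depth,mask):
    f,cx,cy,R,t=cam(n); v,u=np.nonzero(mask&(depth>0)); z=depth[v,u]
    return (np.c_[(u-cx)/f*z,(v-cy)/f*z,z]-t)@R
def save(n,img): cv2.imwrite('pics/'+n+'.png',img[:,:,::-1])
E
python3 - <<'E'
from h import *
s=readout.sense(); print(s['eef_pos'],s['ee_rot'],s['force'],s['grip_width'],s['time_s'],ctrl.hold_point_z)
for n in('top','side'):
    im,d=cams.capture(n); save(n+'0',im); print(n,cams.camera_info(n))
    for t in('tall_block','tall_block_handle','low_block','mixer','stop_bar','petri_0','beaker_pp','tape_roll'):
        for r in spotter.regions_of(n,t)[:2]:
            p=pts(n,d,r['pixels']); 
            print(t,round(r['conf'],2),np.round(r['extent']),len(p))
            if len(p)<10: continue
            zt=np.percentile(p[:,2],97); q=p[p[:,2]>zt-6]
            rr=cv2.minAreaRect(q[:,:2].astype(np.float32)); print('   med',np.median(p,0).round(),'ztop',zt.round(1),'rect',np.round(rr[0],1),np.round(rr[1],1),round(rr[2],1))
E
```

```text
[227.1535314 473.0312601 230.7111854] [-2.90516463e-04  2.22021180e-01  9.75041619e-01 -5.93828651e-04] [-0.28412148  0.32630084  0.12712228] 1.0057386583833894 0.0 18.700000000000003
top {'vfov': 44.5310582041505, 'cx': 317.8622300998638, 'cy': 195.50026995958598, 'rvec': array([ 1.43845255, -2.61774819,  0.35103522]), 'tvec': array([ 273.04963327,  486.53123736, 1398.43084576])}
tall_block 0.94 [406. 164.  37.  26.] 777
   med [ 499. -316.   54.] ztop 103.2 rect [ 505.1 -322.2] [82.7 12.6] 75.0
tall_block_handle 0.71 [297. 183.  20.  26.] 151
   med [590.  10.  85.] ztop 95.4 rect [587.5  14.2] [57.9 11.6] 70.1
tall_block_handle 0.63 [409. 160.  29.   7.] 125
   med [ 505. -321.  100.] ztop 106.3 rect [ 505.7 -319.5] [76.9 11.1] 73.8
low_block 0.98 [235. 280.  36.  34.] 705
   med [472. 305.  35.] ztop 82.8 rect [476.2 305. ] [11.7 82.9] 2.7
mixer 0.59 [303. 210.  66.  79.] 3684
   med [551.  28.  41.] ztop 93.1 rect [611.6   6.9] [128.1  62.5] 71.0
mixer 0.41 [405. 166.  35.  22.] 703
   med [ 499. -315.   54.] ztop 103.0 rect [ 505.9 -319.4] [76.8 12.6] 75.0
stop_bar 0.62 [298. 1
[... 846 characters left out ...]
.4 -327.8] [80.4 12.4] 74.8
mixer 0.57 [307. 214.  70.  47.] 2264
   med [545. -10.  37.] ztop 88.9 rect [611.1   4.7] [134.1  61.7] 71.5
mixer 0.34 [421. 256.  25.  38.] 751
   med [ 673. -358.   50.] ztop 76.0 rect [ 686.8 -347.7] [65.2 60.3] 49.3
stop_bar 0.55 [327. 204.  23.  13.] 114
   med [586.  -7.  77.] ztop 89.7 rect [586.9  10.6] [61.  11.9] 68.5
petri_0 0.72 [391. 247.  15.  15.] 227
   med [ 694. -239.   10.] ztop 13.7 rect [ 698.8 -235.1] [59.1 60.7] 18.0
beaker_pp 0.62 [421. 257.  25.  36.] 760
   med [ 673. -358.   49.] ztop 76.0 rect [ 686.9 -349.2] [65.1 61.5] 42.1
tape_roll 0.48 [296. 189.  15.  17.] 189
   med [668. 276.  12.] ztop 17.8 rect [670.7 282.6] [65.3 66.5] 31.9
```

```bash
python3 - <<'E'
from h import *
def rect(q):
    rr=cv2.minAreaRect(q[:,:2].astype(np.float32)); b=cv2.boxPoints(rr); e=b[1]-b[0] if np.linalg.norm(b[1]-b[0])>np.linalg.norm(b[2]-b[1]) else b[2]-b[1]
    return np.round(rr[0],1),np.round(rr[1],1),'longdir deg',round(np.degrees(np.arctan2(e[1],e[0]))%180,1)
for n in('top','side'):
    im,d=cams.capture(n); x0=(180,90) if n=='top' else (230,160)
    cv2.imwrite(f'pics/{n}1.png',cv2.resize(im[x0[1]:x0[1]+220,x0[0]:x0[0]+266,::-1],None,fx=3,fy=3)[:600])
    p=pts(n,d,np.ones(d.shape,bool))
    def sel(c,r,a,b): return p[(np.hypot(*(p[:,:2]-c).T)<r)&(p[:,2]>a)&(p[:,2]<b)]
    print(n,'handle',rect(sel((504,-324),70,93,112)))
    print('tall top',rect(sel((504,-324),80,45,62)))
    print('bar',rect(sel((587,12),45,80,98)),'low handle',rect(sel((474,304),70,73,90)))
    m=sel((560,20),180,30,62); m2=sel((560,20),130,34,48)
    print('mixer',rect(m),rect(m2),np.median(m2[:,2])); print('fence',rect(sel((600,20),130,82,98)))
    print('bench z',np.median(sel((350,0),60,-20,20)[:,2]))
E
```

```text
top handle (array([ 505.7, -322.7]), array([82.6, 14.2]), 'longdir deg', np.float32(75.6))
tall top (array([ 505.2, -323.8]), array([94. , 62.9]), 'longdir deg', np.float32(72.5))
bar (array([606.1,   8.6]), array([61.9, 51.3]), 'longdir deg', np.float32(68.9)) low handle (array([477., 305.]), array([12.7, 83.4]), 'longdir deg', np.float32(93.6))
mixer (array([544.6,  30.6]), array([159. , 199.4]), 'longdir deg', np.float32(160.0)) (array([548. ,  29.1]), array([156.1, 194. ]), 'longdir deg', np.float32(160.7)) 40.09823819823687
fence (array([617.9,   4.9]), array([129.3,  77.6]), 'longdir deg', np.float32(71.4))
bench z 0.14382736529509035
side handle (array([ 503.3, -326.2]), array([81.3, 12.6]), 'longdir deg', np.float32(74.1))
tall top (array([ 504.8, -324.6]), array([96. , 62.1]), 'longdir deg', np.float32(74.5))
bar (array([604.5,   6. ]), array([64.1, 49.8]), 'longdir deg', np.float32(73.1)) low handle (array([475.1, 297.4]), array([12.4, 79.7]), 'longdir deg', np.float32(91.7))
mixer (array([549.3,  25.6]), array([166.7, 191.6]), 'longdir deg', np.float32(160.2)) (array([548.2,  26.4]), array([165.1, 189.1]), 'longdir deg', np.float32(161.9)) 37.72509958499713
fence (array([609.7,   2.3]), array([137.2,  62.3]), 'longdir deg', np.float32(71.5))
bench z -2.108621484922197
```

View pics/top1.png

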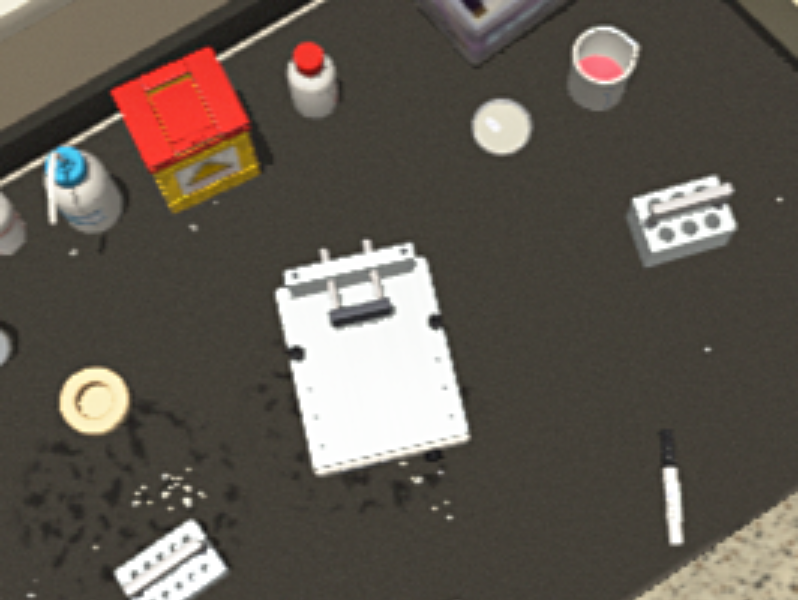

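View pics/side1.png

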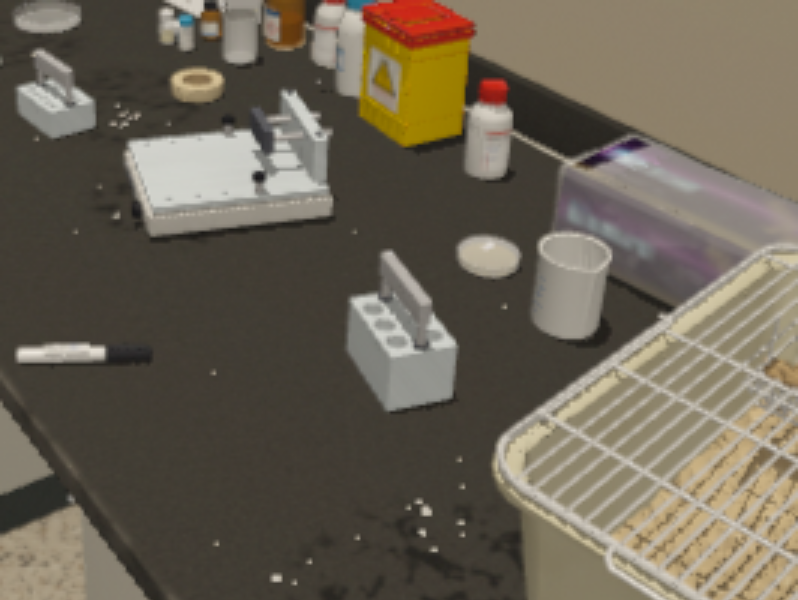

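Request:
{"name": "step_arm", "arguments": {"plan": "-1.5 -1.5 0 4 100; -4.5 -4.5 0 12 100; -7.5 -7.5 0 20 100; -10.5 -10.5 0 28 100; -13.5 -13.5 0 36 100; -16.5 -16.5 0 44 100; -19.5 -19.5 0 52 100; -22.5 -22.5 0 60 100; -25.5 -25.5 0 68 100; -28.5 -28.5 0 76 100"}}

```text
time_s: 2.0
eef_pos: [361.1, 91.3, 231.6]
ee_rot: [0.0, 0.777, 0.629, 0.0]
force: [1.1, 0.0, -0.2]
grip_width: 0.999
```

```bash
cat >> h.py <<'E'
from scipy.spatial.transform import Rotation as Ro
def need(x,y,z,yaw):  # target TCP (mm), world yaw (deg) of tool y; returns plan numbers
    s=readout.sense(); w,a,b,c=s['ee_rot']; R=Ro.from_quat([a,b,c,w]).as_matrix()
    d=R.T@(np.array([x,y,z])-s['eef_pos'])/10; cy=np.degrees(np.arctan2(R[1,1],R[0,1]))
    t=-(yaw-cy); t=(t+90)%180-90
    print('t',s['time_s'],'pos',s['eef_pos'].round(1),'yaw',cy.round(2),'tilt',np.degrees(np.arccos(-R[2,2])).round(2),'F',s['force'].round(1),'grip',round(s['grip_width'],3)); print('NEED cm',d.round(2),'twist',round(t,2)); return R
E
python3 -c "
from h import *
need(504,-324.5,150,-15.7)"
```

```text
t 2.0 pos [361.1  91.3 231.6] yaw -11.98 tilt 0.05 F [ 1.1  0.  -0.2] grip 0.999
NEED cm [-37.7   22.61   8.17] twist 3.72
```

Request:
{"name": "step_arm", "arguments": {"plan": "-4.1 2.5 0 1 100; -8.2 4.9 0 2 100; -12.3 7.4 0 3 100; -16.4 9.8 0 3.7 100; -20.5 12.3 1 3.7 100; -24.6 14.7 2 3.7 100; -28.7 17.2 4 3.7 100; -32.8 19.6 6 3.7 100; -36 21.6 8 3.7 100; -37.7 22.6 8.2 3.7 100"}}

```text
time_s: 3.0
eef_pos: [505.4, -324.2, 145.9]
ee_rot: [-0.002, 0.796, 0.605, -0.0]
force: [0.2, 0.6, -0.3]
grip_width: 1.002
```

```bash
python3 - <<'E'
from h import *
for n in('top','side'):
    im,d=cams.capture(n)
    if n=='side':
        cv2.imwrite('pics/side2.png',cv2.resize(im[200:350,280:480,::-1],None,fx=4,fy=4))
    p=pts(n,d,np.ones(d.shape,bool))
    q=p[(np.hypot(*(p[:,:2]-[504,-324]).T)<75)]
    for a,b in((85,106),(45,62)):
        r=q[(q[:,2]>a)&(q[:,2]<b)]
        if len(r)>20: print(n,cv2.minAreaRect(r[:,:2].astype(np.float32)))
need(504,-324.5,70,-15.7)
E
```

```text
top ((513.071044921875, -296.496337890625), (26.89872169494629, 13.229475021362305), 70.2532958984375)
top ((512.97412109375, -298.8607177734375), (41.218238830566406, 62.389854431152344), 72.15818786621094)
side ((503.9096984863281, -326.1105041503906), (83.9756851196289, 13.210853576660156), 74.235107421875)
side ((504.1097717285156, -325.63189697265625), (95.61746215820312, 61.87138748168945), 73.80655670166016)
t 3.1 pos [ 505.8 -323.9  147.8] yaw -15.48 tilt 0.08 F [-0.6 -0.1 -0.4] grip 1.002
NEED cm [-0.11 -0.15  7.78] twist 0.22
```

View pics/side2.png

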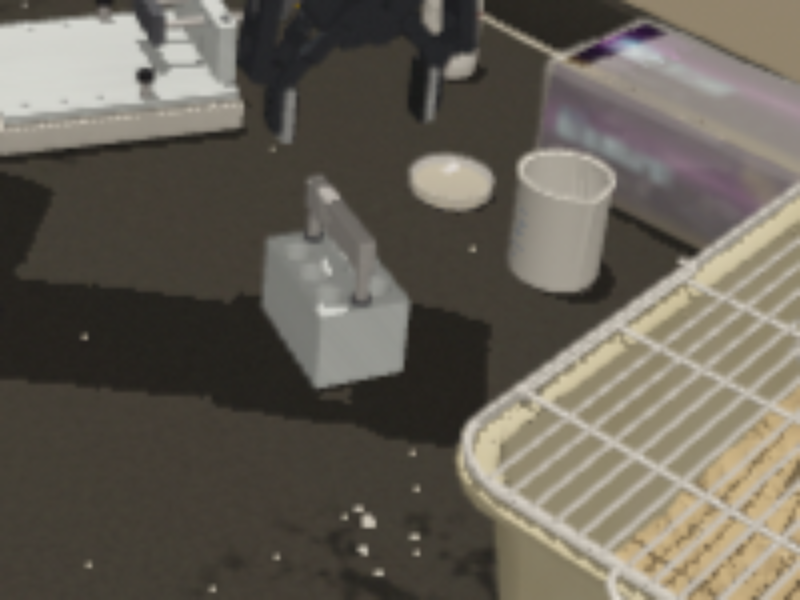

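The side view shows the open fingers above and on either side of the handle (finger tips at about (285,135) and (430,115), bar at (340,220)). I'll descend and grip.

Request:
{"name": "step_arm", "arguments": {"plan": "-0.1 -0.15 2 0.2 100; -0.1 -0.15 4.5 0.2 100; -0.1 -0.15 6.5 0.2 100; -0.1 -0.15 7.8 0.2 100; -0.1 -0.15 7.8 0.2 100; -0.1 -0.15 7.8 0.2 0; -0.1 -0.15 7.8 0.2 0; -0.1 -0.15 7.8 0.2 0; -0.1 -0.15 7.8 0.2 0; -0.1 -0.15 7.8 0.2 0", "grip_force": 100}}

```text
time_s: 4.1
eef_pos: [504.4, -322.6, 71.6]
ee_rot: [0.0, 0.796, 0.605, 0.0]
force: [1.0, -1.7, 0.7]
grip_width: 0.144
```

Request:
{"name": "step_arm", "arguments": {"plan": "0 0 0 0 0; 0 0 0 0 0; 0 0 0 0 0; 0 0 0 0 0; 0 0 0 0 0"}}

```text
time_s: 4.6
eef_pos: [504.5, -322.7, 71.7]
ee_rot: [0.0, 0.796, 0.605, 0.0]
force: [1.5, 0.7, 5.5]
grip_width: 0.121
```

```bash
python3 -c "
from h import *
need(504,-324.5,70,-15.7)"
```

```text
t 4.6 pos [ 504.5 -322.7   71.7] yaw -15.55 tilt 0.05 F [1.5 0.7 5.5] grip 0.121
NEED cm [-0.19 -0.    0.17] twist 0.15
```

Request:
{"name": "step_arm", "arguments": {"plan": "0 0 -0.5 0 0; 0 0 -2 0 0; 0 0 -4 0 0; 0 0 -6.5 0 0; 0 0 -9 0 0; 0 0 -11 0 0; 0 0 -11 0 0; 0 0 -11 0 0; 0 0 -11 0 0"}}

```text
time_s: 5.5
eef_pos: [503.7, -322.0, 179.4]
ee_rot: [-0.002, 0.796, 0.605, -0.0]
force: [-0.0, -0.2, -3.7]
grip_width: 0.125
```

```bash
python3 - <<'E'
from h import *
yaw=np.radians(-18.8); c=np.array([548.2,27.5]); u=np.array([np.cos(yaw),np.sin(yaw)])
t=c-u*25
print(t); need(t[0],t[1],182,-18.8)
im,d=cams.capture('side'); cv2.imwrite('pics/side3.png',cv2.resize(im[130:330,280:480,::-1],None,fx=3,fy=3))
r=spotter.regions_of('side','tall_block')
p=pts('side',d,np.ones(d.shape,bool)); q=p[(np.hypot(*(p[:,:2]-[504,-324]).T)<75)]
r=q[(q[:,2]>158)&(q[:,2]<169)]; print(r[:,2].mean(),cv2.minAreaRect(r[:,:2].astype(np.float32)))
E
```

```text
[524.5337685   35.55664238]
t 5.5 pos [ 503.7 -322.   179.4] yaw -15.56 tilt 0.2 F [-0.  -0.2 -3.7] grip 0.125
NEED cm [35.   -7.58 -0.18] twist 3.24
161.09401264708103 ((502.2671203613281, -325.048828125), (91.67918395996094, 60.46623229980469), 74.94508361816406)
```

View pics/side3.png

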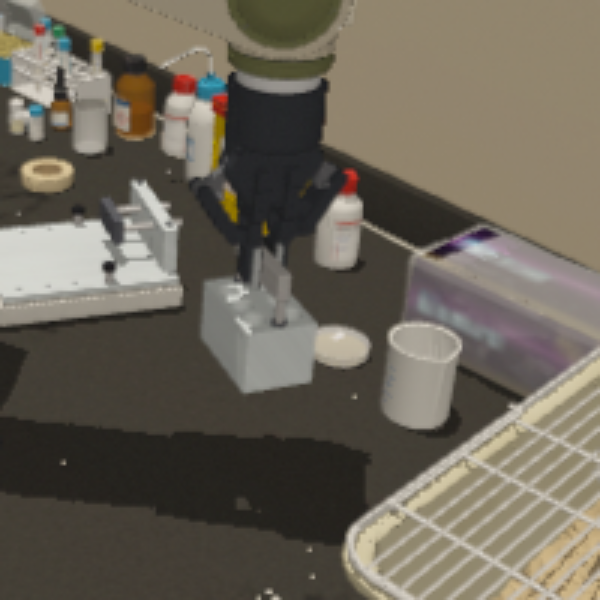

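The block hangs level (handle at about (270,280)), well clear of the beaker. I'll carry it to above the platform.

Request:
{"name": "step_arm", "arguments": {"plan": "1.5 -0.3 0 0 0; 4.5 -1 0 0.5 0; 8.5 -1.8 0 1 0; 12.5 -2.7 0 1.5 0; 16.5 -3.6 0 2 0; 20.5 -4.4 0 2.5 0; 24.5 -5.3 0 3 0; 28.5 -6.2 0 3.2 0; 31.5 -6.8 0 3.2 0; 33.5 -7.2 0 3.2 0"}}

```text
time_s: 6.6
eef_pos: [524.0, 22.5, 181.0]
ee_rot: [-0.0, 0.812, 0.583, -0.0]
force: [-0.5, 0.4, -3.8]
grip_width: 0.125
```

Request:
{"name": "step_arm", "arguments": {"plan": "1 -0.2 0 0 0; 1.7 -0.3 0 0 0; 1.7 -0.3 0 0 0; 1.7 -0.3 1 0 0; 1.7 -0.3 2.5 0 0; 1.7 -0.3 4 0 0; 1.7 -0.3 4.5 0 0; 1.7 -0.3 4.5 0 0"}}

```text
time_s: 7.4
eef_pos: [527.0, 36.0, 135.4]
ee_rot: [-0.001, 0.813, 0.582, -0.001]
force: [0.2, 0.3, -4.6]
grip_width: 0.121
```

```bash
python3 - <<'E'
from h import *
def rect(q):
    rr=cv2.minAreaRect(q[:,:2].astype(np.float32)); b=cv2.boxPoints(rr); e=b[1]-b[0] if np.linalg.norm(b[1]-b[0])>np.linalg.norm(b[2]-b[1]) else b[2]-b[1]
    return np.round(rr[0],1),np.round(rr[1],1),round(np.degrees(np.arctan2(e[1],e[0]))%180,1),len(q)
need(524.5,35.6,112,-18.8)
for n in('top','side'):
    im,d=cams.capture(n)
    x0=(230,130) if n=='top' else (250,150)
    cv2.imwrite(f'pics/{n}4.png',cv2.resize(im[x0[1]:x0[1]+120,x0[0]:x0[0]+150,::-1],None,fx=4,fy=4))
    p=pts(n,d,np.ones(d.shape,bool))
    r=spotter.regions_of(n,'stop_bar')
    if r:
        q=pts(n,d,r[0]['pixels']); print(n,'bar',r[0]['conf'],rect(q[q[:,2]>78]))
    r=spotter.regions_of(n,'tall_block')
    if r:
        q=pts(n,d,r[0]['pixels']); h=np.histogram(q[:,2],bins=range(40,200,10)); print(n,'tall',r[0]['conf'],h[0]); print(rect(q))
    e=p[(p[:,2]>82)&(p[:,2]<98)&(np.hypot(p[:,0]-630,p[:,1])<85)]; print('fence',rect(e))
    
E
```

```text
t 7.4 pos [527.   36.  135.4] yaw -18.81 tilt 0.1 F [ 0.2  0.3 -4.6] grip 0.121
NEED cm [-0.12 -0.22  2.34] twist -0.01
top bar 0.58 (array([0., 0.]), array([0., 0.]), np.float32(0.0), 0)
fence (array([0., 0.]), array([0., 0.]), np.float32(0.0), 0)
side bar 0.41 (array([586.8,   9.2]), array([60.5, 26.2]), np.float32(51.8), 53)
side tall 0.62 [  0   0  42  66  67  67  72 223  12   8  17  14  15   0   0]
(array([526.9,  33.2]), array([99.6, 60.5]), np.float32(71.4), 604)
fence (array([609.7,   2.4]), array([129.5,  61.7]), np.float32(71.7), 152)
```

View pics/top4.png

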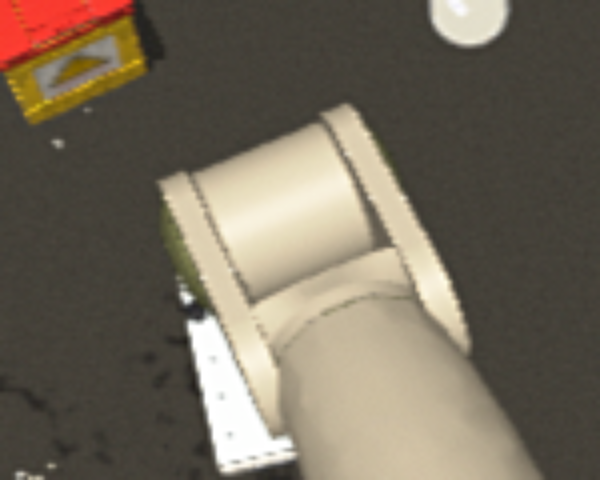

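View pics/side4.png

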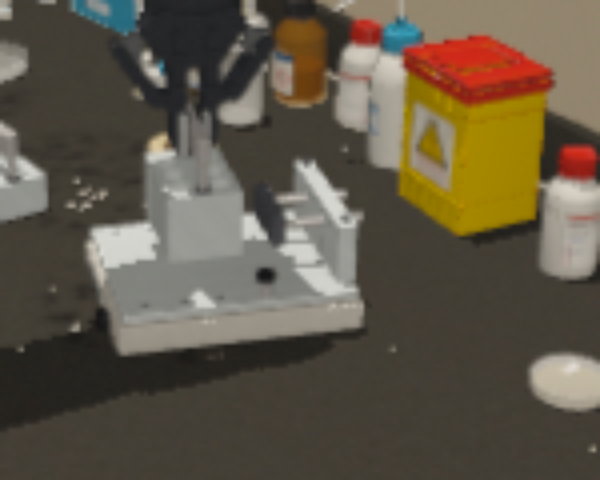

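The side view shows the block hanging over the platform, about 25–30 mm in front of the dark stop bar (bar at about (268,210)), and parallel to it. Top view is blocked by the arm. I'll lower it.

Request:
{"name": "step_arm", "arguments": {"plan": "-0.1 0 0.7 0 0; -0.15 0 1.5 0 0; -0.15 0 2 0 0; -0.15 0 2.1 0 0; -0.15 0 2.2 0 0; -0.15 0 2.2 0 0"}}

```text
time_s: 8.3
eef_pos: [527.0, 35.2, 114.3]
ee_rot: [0.0, 0.813, 0.582, 0.0]
force: [-0.2, 0.8, -4.1]
grip_width: 0.125
```

Request:
{"name": "step_arm", "arguments": {"plan": "0 0 0.05 0 0; 0 0 0.1 0 0; 0 0 0.1 0 0; 0 0 0.1 0 0"}}

```text
time_s: 8.7
eef_pos: [526.9, 35.1, 113.4]
ee_rot: [0.0, 0.813, 0.582, 0.0]
force: [-0.4, 0.1, -3.6]
grip_width: 0.124
```

Request:
{"name": "step_arm", "arguments": {"plan": "0 0 0.05 0 0; 0 0 0.1 0 0; 0 0 0.1 0 0; 0 0 0.1 0 0"}}

```text
time_s: 9.1
eef_pos: [526.9, 35.2, 112.3]
ee_rot: [-0.0, 0.813, 0.582, -0.0]
force: [0.3, 0.6, -3.7]
grip_width: 0.125
```

Request:
{"name": "step_arm", "arguments": {"plan": "0 0 0.05 0 0; 0 0 0.1 0 0; 0 0 0.1 0 0; 0 0 0.1 0 0"}}

```text
time_s: 9.5
eef_pos: [527.1, 35.1, 111.6]
ee_rot: [0.0, 0.813, 0.582, 0.0]
force: [-1.0, -0.9, 1.4]
grip_width: 0.117
```

Request:
{"name": "step_arm", "arguments": {"plan": "0 0.3 0 0 0; 0 0.7 0.02 0 0; 0 1.1 0.02 0 0; 0 1.5 0.02 0 0; 0 1.8 0.02 0 0; 0 2 0.02 0 0; 0 2 0.02 0 0; 0 2 0.02 0 0"}}

```text
time_s: 10.3
eef_pos: [545.4, 29.0, 111.7]
ee_rot: [-0.001, 0.813, 0.582, -0.0]
force: [-7.0, 1.8, 10.1]
grip_width: 0.12
```

```bash
cat >> h.py <<'E'
def rel():
    s=readout.sense(); u=np.array([.9466,-.3223]); v=np.array([.3223,.9466]); d=s['eef_pos'][:2]-[548.2,27.5]
    F=s['force'][:2]; print('tcp mixer x,y',(d@u).round(1),(d@v).round(1),'Fx,Fy',(F@u).round(1),(F@v).round(1),'Fz',s['force'][2].round(1),'M',s['wrist_torque'].round(2))
    need(*s['eef_pos'],-18.8)
E
python3 -c "
from h import *
rel()"
```

```text
tcp mixer x,y -3.2 0.5 Fx,Fy -7.2 -0.6 Fz 10.1 M [ 0.48  1.51 -0.01]
t 10.3 pos [545.4  29.  111.7] yaw -18.75 tilt 0.09 F [-7.   1.8 10.1] grip 0.12
NEED cm [0. 0. 0.] twist 0.05
```

Request:
{"name": "step_arm", "arguments": {"plan": "0 0 -0.03 0 0; 0 0 -0.05 0 0; 0 0 -0.05 0 0"}}

```text
time_s: 10.6
eef_pos: [545.3, 29.0, 111.7]
ee_rot: [-0.001, 0.813, 0.582, -0.001]
force: [-5.9, 2.2, 5.1]
grip_width: 0.122
```

Request:
{"name": "step_arm", "arguments": {"plan": "0 0.2 0 0 0; 0 0.4 0 0 0; 0 0.6 0 0 0; 0 0.8 0 0 0; 0 0.8 0 0 0; 0 0.8 0 0 0"}}

```text
time_s: 11.2
eef_pos: [553.8, 26.1, 111.6]
ee_rot: [0.0, 0.813, 0.582, 0.0]
force: [-0.3, 1.8, 1.8]
grip_width: 0.126
```

```bash
python3 -c "
from h import *
rel()
im,d=cams.capture('side'); cv2.imwrite('pics/side5.png',cv2.resize(im[150:250,260:360,::-1],None,fx=6,fy=6,interpolation=cv2.INTER_CUBIC))"
```

```text
tcp mixer x,y 5.7 0.4 Fx,Fy -0.9 1.6 Fz 1.8 M [ 0.19  0.36 -0.08]
t 11.2 pos [553.8  26.1 111.6] yaw -18.76 tilt 0.05 F [-0.3  1.8  1.8] grip 0.126
NEED cm [0. 0. 0.] twist 0.04
```

View pics/side5.png

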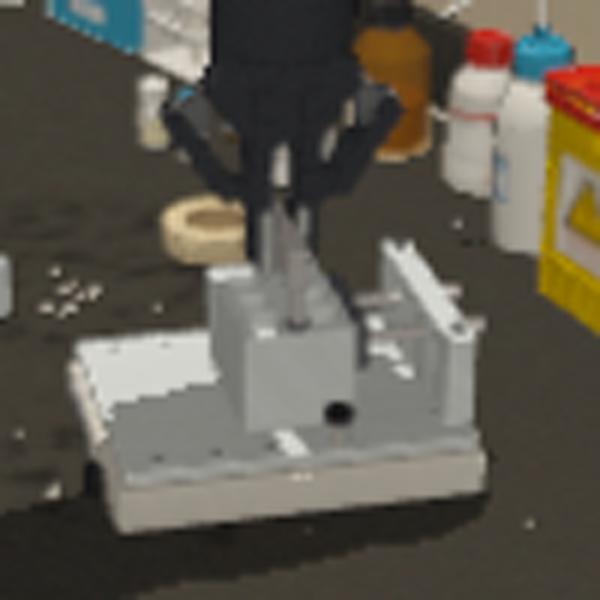

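The block now stands flat on the platform and just about touches the bar. I'll push on slowly.

Request:
{"name": "step_arm", "arguments": {"plan": "0 0.1 0 0 0; 0 0.25 0 0 0; 0 0.4 0 0 0; 0 0.55 0 0 0; 0 0.7 0 0 0; 0 0.7 0 0 0; 0 0.7 0 0 0; 0 0.7 0 0 0"}}

```text
time_s: 12.05
eef_pos: [559.7, 24.1, 111.6]
ee_rot: [-0.0, 0.813, 0.582, -0.0]
force: [-4.6, 1.8, 4.9]
grip_width: 0.126
```

```bash
python3 -c "
from h import *
rel()"
```

```text
tcp mixer x,y 12.0 0.4 Fx,Fy -4.9 0.2 Fz 4.9 M [ 0.39  1.   -0.02]
t 12.05 pos [559.7  24.1 111.6] yaw -18.76 tilt 0.07 F [-4.6  1.8  4.9] grip 0.126
NEED cm [0. 0. 0.] twist 0.04
```

Request:
{"name": "step_arm", "arguments": {"plan": "0 0.1 0 0 0; 0 0.25 0 0 0; 0 0.4 0 0 0; 0 0.55 0 0 0; 0 0.7 0 0 0; 0 0.7 0 0 0; 0 0.7 0 0 0; 0 0.7 0 0 0; 0 0.7 0 0 0; 0 0.7 0 0 0"}}

```text
time_s: 13.05
eef_pos: [565.7, 22.0, 111.7]
ee_rot: [-0.001, 0.813, 0.582, -0.001]
force: [-8.6, 3.5, 6.8]
grip_width: 0.122
```

```bash
python3 - <<'E'
from h import *
rel()
im,d=cams.capture('side'); cv2.imwrite('pics/side6.png',cv2.resize(im[150:250,260:360,::-1],None,fx=6,fy=6,interpolation=cv2.INTER_CUBIC))
u=np.array([.9466,-.3223]); v=np.array([.3223,.9466])
p=pts('side',d,np.ones(d.shape,bool)); m=np.c_[(p[:,:2]-[548.2,27.5])@u,(p[:,:2]-[548.2,27.5])@v,p[:,2]]
b=m[(abs(m[:,1])<60)&(m[:,2]>80)&(m[:,2]<97)&(m[:,0]>-30)&(m[:,0]<120)]
print(np.histogram(b[:,0],bins=range(-30,120,5)))
r=spotter.regions_of('side','stop_bar')
for k in r[:1]:
    q=pts('side',d,k['pixels']); q=np.c_[(q[:,:2]-[548.2,27.5])@u,(q[:,:2]-[548.2,27.5])@v,q[:,2]]; print(k['conf'],np.percentile(q,[5,50,95],axis=0).round(1))
t=m[(m[:,2]>88)&(m[:,2]<98)&(abs(m[:,1])<70)&(m[:,0]<60)&(m[:,0]>-30)]
rr=cv2.minAreaRect(t[:,:2].astype(np.float32)); print('block top',rr)
E
```

```text
tcp mixer x,y 18.4 0.5 Fx,Fy -9.2 0.6 Fz 6.8 M [ 0.53  1.54 -0.15]
t 13.05 pos [565.7  22.  111.7] yaw -18.76 tilt 0.16 F [-8.6  3.5  6.8] grip 0.122
NEED cm [0. 0. 0.] twist 0.04
(array([ 0,  0,  0, 26, 23, 22, 24, 25, 24, 19, 15, 11, 11, 18, 21, 15, 12,
       15,  0,  0,  0,  0, 44, 22, 27,  7,  0,  0,  0]), array([-30, -25, -20, -15, -10,  -5,   0,   5,  10,  15,  20,  25,  30,
        35,  40,  45,  50,  55,  60,  65,  70,  75,  80,  85,  90,  95,
       100, 105, 110, 115]))
0.41 [[ 53.6 -25.2  34.6]
 [ 58.   -6.   88.4]
 [116.4 100.1  89.5]]
block top ((23.686908721923828, -3.800579071044922), (95.541015625, 71.71308898925781), 89.09136199951172)
```

View pics/side6.png

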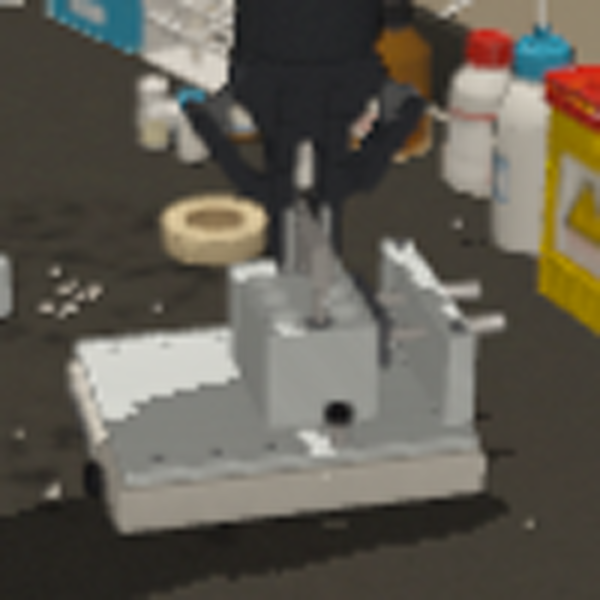

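The bar is visibly pushed back. The estimate is about 13 mm from both the TCP and the depth image (bar back at about 60 mm, fence at 80 mm). I'll go a little further and then hold.

Request:
{"name": "step_arm", "arguments": {"plan": "0 0.1 0 0 0; 0 0.15 0 0 0; 0 0.15 0 0 0; 0 0.15 0 0 0; 0 0.15 0 0 0; 0 0.15 0 0 0; 0 0.15 0 0 0; 0 0.15 0 0 0; 0 0.15 0 0 0; 0 0.15 0 0 0"}}

```text
time_s: 14.15
eef_pos: [566.4, 21.8, 111.9]
ee_rot: [-0.002, 0.813, 0.582, -0.002]
force: [-13.3, 3.9, 12.9]
grip_width: 0.124
```

Request:
{"name": "step_arm", "arguments": {"plan": "0 0 0 0 0; 0 0 0 0 0; 0 0 0 0 0; 0 0 0 0 0; 0 0 0 0 0; 0 0 0 0 0"}}

```text
time_s: 14.75
eef_pos: [566.4, 21.8, 111.9]
ee_rot: [-0.002, 0.813, 0.582, -0.002]
force: [-13.1, 4.4, 11.5]
grip_width: 0.123
```

```bash
python3 - <<'E'
from h import *
rel()
im,d=cams.capture('side')
u=np.array([.9466,-.3223]); v=np.array([.3223,.9466])
p=pts('side',d,np.ones(d.shape,bool)); m=np.c_[(p[:,:2]-[548.2,27.5])@u,(p[:,:2]-[548.2,27.5])@v,p[:,2]]
# block near end face (y<-40): x extent and height of top; bar strip max x and fence min x
e=m[(m[:,1]<-43)&(m[:,1]>-56)&(m[:,2]>48)&(m[:,2]<85)&(abs(m[:,0]-20)<45)]; print('end face x',np.percentile(e[:,0],[2,98]).round(1),'slope', np.polyfit(e[:,0],e[:,1],1).round(3))
b=m[(abs(m[:,1])<45)&(m[:,2]>80)&(m[:,2]<97)]; print('bar back',b[b[:,0]<72][:,0].max().round(1),'fence front',b[(b[:,0]>72)][:,0].min().round(1))
t=m[(m[:,2]>88)&(m[:,2]<98)&(abs(m[:,1])<60)&(abs(m[:,0]-20)<27)]
A=np.c_[t[:,:2],np.ones(len(t))]; print('top tilt rad',np.linalg.lstsq(A,t[:,2],rcond=None)[0][:2].round(3),'z',np.median(t[:,2]).round(1))
E
```

```text
tcp mixer x,y 19.0 0.5 Fx,Fy -13.8 -0.0 Fz 11.5 M [ 0.7   2.66 -0.15]
t 14.75 pos [566.4  21.8 111.9] yaw -18.75 tilt 0.28 F [-13.1   4.4  11.5] grip 0.123
NEED cm [0. 0. 0.] twist 0.05
end face x [-11.   46.7] slope [-1.4000e-02 -4.6438e+01]
bar back 60.1 fence front 80.3
top tilt rad [-0.006  0.008] z 92.6
```

Fz has built up, so friction is adding to the reading. I'll ease the downward pressure.

Request:
{"name": "step_arm", "arguments": {"plan": "0 0 -0.03 0 0; 0 0 -0.05 0 0; 0 0 -0.05 0 0; 0 0 -0.05 0 0; 0 0 -0.05 0 0"}}

```text
time_s: 15.3
eef_pos: [566.8, 21.7, 111.8]
ee_rot: [-0.002, 0.813, 0.582, -0.001]
force: [-9.1, 3.2, 5.1]
grip_width: 0.125
```

```bash
python3 -c "
from h import *
rel()"
```

```text
tcp mixer x,y 19.4 0.5 Fx,Fy -9.6 0.1 Fz 5.1 M [ 0.53  1.8  -0.12]
t 15.3 pos [566.8  21.7 111.8] yaw -18.76 tilt 0.23 F [-9.1  3.2  5.1] grip 0.125
NEED cm [0. 0. 0.] twist 0.04
```

Request:
{"name": "step_arm", "arguments": {"plan": "0 0 -0.03 0 0; 0 0 -0.04 0 0; 0 0 -0.04 0 0; 0 0 -0.04 0 0; 0 0 -0.04 0 0"}}

```text
time_s: 15.8
eef_pos: [566.8, 21.7, 111.8]
ee_rot: [-0.002, 0.813, 0.582, -0.001]
force: [-7.2, 2.5, 2.0]
grip_width: 0.123
```

```bash
python3 -c "
from h import *
rel()"
```

```text
tcp mixer x,y 19.4 0.5 Fx,Fy -7.6 0.1 Fz 2.0 M [ 0.56  1.44 -0.14]
t 15.8 pos [566.8  21.7 111.8] yaw -18.76 tilt 0.24 F [-7.2  2.5  2. ] grip 0.123
NEED cm [0. 0. 0.] twist 0.04
```

Request:
{"name": "step_arm", "arguments": {"plan": "0 0 0 0 0; 0 0 0 0 0; 0 0 0 0 0; 0 0 0 0 0; 0 0 0 0 0; 0 0 0 0 0; 0 0 0 0 0; 0 0 0 0 0; 0 0 0 0 0; 0 0 0 0 0"}}

```text
time_s: 16.8
eef_pos: [566.8, 21.6, 111.8]
ee_rot: [-0.002, 0.813, 0.582, -0.001]
force: [-7.6, 2.6, 1.9]
grip_width: 0.126
```

```bash
python3 -c "
from h import *
rel(); print(workorder.finish_job())"
```

```text
tcp mixer x,y 19.5 0.4 Fx,Fy -8.0 0.0 Fz 1.9 M [ 0.53  1.49 -0.16]
t 16.8 pos [566.8  21.6 111.8] yaw -18.76 tilt 0.24 F [-7.6  2.6  1.9] grip 0.126
NEED cm [0. 0. 0.] twist 0.04
the job is handed in; nothing more can be done
None
```

I gripped the tall block by its handle at 100 N, lifted it clear, stood it on the mixer platform and pushed it against the stop bar. The job was handed in at about 16.8 s with the arm still holding and pressing; no verdict is reported.

**Bar travel:** about 14 mm by the tool position. The side depth image, taken just before the last 0.4 mm of movement, gave about 13 mm (bar back at 60 mm, fence front at 80 mm).

**Pose:** the tool was 0.5 mm off centre and its yaw was within 0.1° of my mixer estimate, which came from the images. It was tilted 0.24°. The block top was level to about 0.01 rad.

**Force:** the wrist read about 8 N along the push at the end. I take that as about 6 N of spring plus some friction on the platform. The contact force at the bar was not measured directly.

**What went wrong on the way:** while pushing, the downward load reached about 13 N and the push reading about 14 N. I eased off vertically by about 1 mm before handing in.

**What disagreed or was not checked:** the side camera put the block's top about 4 mm off centre, against 0.5 mm by the tool; both are inside the 12 mm limit. The carry path kept clear of the lower block and the other loose things, but I did not measure their positions again at the end.

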